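Load a bearing run-in stand: spacer, bearing and cover into the housing bore

TASK

Load the spring-loaded bearing housing of the run-in stand in this order: the flat aluminium spacer ring, then the sealed bearing, then the cover ring with its collar upwards. Bring each ring over the bore, clear of the wood block, pipe tee and brass nipple, which must stay where they lie, and press it down flat against the spring until the three sprung catches snap out over its rim and hold it, before the next one goes on top. Leave the whole stack latched down under the cover.

Things in the scene. Friction and masses are not known exactly. Their poses are not given: they have to be found in the camera images.
- deck: Fixed grey steel slide deck 280 (x) x 520 (y) mm, top face 75 mm above the bench, turned up to 0.15 rad. Origin: centre of its footprint, on the bench; z up. Aluminium fences, 6 mm thick and 12 mm high, stand along its +x edge and both y edges; the -x edge towards the robot is open. The bore goes down through the deck at x=+50 mm, y=0.
- bore_mouth (a point): Centre of the bore's mouth, level with the deck; axes as deck. Bore 93 mm across, 1 mm lead-in. Three sprung catches 10 mm wide at 90, 210, 330 deg from its x axis stand 4.5 mm into it: bevel from 0.5 to 6 mm deep, flat underside 7.5 mm deep; each yields outward at about 1 N. Between them a flat sprung seat, 80 mm across, 3 mm deep: goes down 53 mm, 9 N at first, 17 N at the end.
- spacer: Loose flat aluminium ring, 90 mm outside, 54 mm hole, 14 mm high, 0.10 to 0.20 kg, flat on the deck. Origin: its middle (axis, half height); z along its axis, either way up will do. Slid over the bore it lies 2 to 3 mm deep on seat and catches; 8 to 15 N on both sides presses it down. Latched when its top is 7.5 mm deep, under the catches (middle 14.5 mm deep); 46.5 mm in the end.
- bearing: Loose sealed steel ball bearing, its races do not turn, 90 mm outside, 50 mm hole, 20 mm high, 0.25 to 0.48 kg, flat on the deck. Origin: its middle (axis, half height), z along its axis, either way up will do. Over the bore it lies about 2 mm deep on the catches; latched when its top is 7.5 mm deep (middle 17.5 mm), pushing the spacer down ahead of it; middle 29.5 mm deep in the end.
- cover: Loose aluminium ring: flange 90 mm outside, 12 mm high, with a collar 66 mm outside rising 16 mm above it (28 mm in all); 50 mm hole through both; 0.12 to 0.22 kg. Stands collar up. Origin: centre of the flange's underside, z up. Latched (catches over the flange, 8 to 18 N of push): underside 19.5 mm below the bore's mouth, collar top 8.5 mm above the deck; it can be pushed 3 mm more.
- wood_block: Loose wood offcut 50 (x) x 85 (y) x 40 mm lying on the deck, a bystander; origin: centre of its underside.
- pipe_tee: Loose black iron pipe tee lying on the deck, 54 (x) x 68 (y) x 35 mm, a bystander; origin: centre of its underside.
- brass_nipple: Loose brass pipe nipple 25 (x) x 56 (y) x 22 mm lying on the deck, a bystander; origin: centre of its underside.

How it is judged:
On the way, in this order (a step that is already met when the one before it is completed fails the run):
1. let go, the spacer is held down flat by the catches, the bearing and the cover not yet in the bore (z of spacer in the frame of bore_mouth between -0.0185 and -0.013 m and horizontal distance between spacer and bore_mouth below 0.004 m and angle between the z axis of spacer and the z axis of bore_mouth, either way round below 0.06 rad and contact force between the fingers and spacer below 0.2 N and horizontal distance between each of bearing, cover and bore_mouth above 0.06 m), for 0.2 s.
2. let go, the bearing is held down flat by the catches with the spacer below it, the cover not yet in the bore (z of spacer in the frame of bore_mouth between -0.0385 and -0.0325 m and horizontal distance between each of spacer, bearing and bore_mouth below 0.004 m and angle between the z axis of each of spacer, bearing and the z axis of bore_mouth, either way round below 0.06 rad and z of bearing in the frame of bore_mouth between -0.0215 and -0.016 m and contact force between the fingers and bearing below 0.2 N and horizontal distance between cover and bore_mouth above 0.06 m), for 0.2 s.
At the end, for the whole second after the job is handed in: In the bore, each within 4 mm of its axis and flat to 0.06 rad: the spacer at the bottom (middle 44.5 to 50.5 mm below the mouth), the bearing on it (middle 27.5 to 33.5 mm), the cover on top, collar up (underside 17.5 to 23.5 mm), held down by the catches; all at rest (under 10 mm/s) (z of spacer in the frame of bore_mouth between -0.0505 and -0.0445 m and horizontal distance between each of spacer, bearing, cover and bore_mouth below 0.004 m and angle between the z axis of each of spacer, bearing, cover and the z axis of bore_mouth, either way round below 0.06 rad and z of bearing in the frame of bore_mouth between -0.0335 and -0.0275 m and z of cover in the frame of bore_mouth between -0.0235 and -0.0175 m and angle between cover's own z axis and vertical below 0.06 rad and linear speed of each of cover, bearing, spacer below 0.01 m/s); the robot touches nothing.
It fails at once if the wood block is moved more than 25 mm (distance of wood_block from where it was at the start of the episode above 0.025 m).
It fails at once if the pipe tee is moved more than 25 mm (distance of pipe_tee from where it was at the start of the episode above 0.025 m).
It fails at once if the brass nipple is moved more than 25 mm (distance of brass_nipple from where it was at the start of the episode above 0.025 m).
It also fails if it takes over 72 s, if anything falls off the work surface, if the arm or the gripper's body presses on something with over 40 N, if the wrist force passes 120 N, or if a joint passes its speed limit or range.

ROBOT

A 6-joint arm with a two-finger parallel gripper is mounted at the origin on a cart in front of the work surface, level with it; the furniture and walls round the work are solid. World frame = base frame: x ahead of the robot, y to its left, z up, the work surface at z = 0. Lengths are in m, angles in rad, forces in N, time in s.
With the tool pointing down it reaches from about 0.25 to 0.775 m from the base axis. Payload 8.9 kg.
Tool frame: the origin (TCP) lies at the very end of the fingers, on their centre line; the grasp point (between the pads) lies manip.tcp_to_grasp behind it (manip.tcp_to_grasp is the distance from the TCP to the grasp point, in m); z points along the fingers, y is the line along which they close (so a half turn about z gives the same grasp; the last joint's range is limited). The gripper opens to 85 mm and grips with 20 to 120 N. Pads are 22 mm wide; open, the fingers measure 114 mm over their backs; the gripper's body (76 mm by 85 mm) begins 54 mm behind the grasp point. The pads swing forward as they close: fully open they stand 13 mm farther back than shut.
Start: joints at [0.961, 0.291, -0.153, 1.127, 0, 1.431], TCP at [0.238, 0.468, 0.231] pointing down, gripper open.
Joint ranges: [-2.52, 2.52], [-0.91, 1.74], [-1.3, 1.37], [-1.96, 2.02], [-1.52, 1.47], [-3.14, 3.14]. Speed limits (rad/s): [2.22, 2.22, 2.79, 3.14, 3.14, 3.14].

INTERFACE

Orientations are given as a unit quaternion [x, y, z, w].
In Python, from bench import manip, viewer gives the robot as it stands. The module is installed in compiled form; this text tells all that it offers.
- The arm moves only by the shell command python3 -m pendant 'ROWS' [FORCE]. ROWS is JSON, a list of rows, each an object with "turn": the turn, a rotation vector about the tool's x, y, z in degrees, a list of three; "slide": the shift along the tool's x, y, z in m, a list of three; "gripper": the gripper command: -1 is fully open, 1 is shut, values between are in proportion. In form: [{"turn": [wx, wy, wz], "slide": [tx, ty, tz], "gripper": gripper}, ...]. A call has 1 to 12 rows; each row is the pose to reach, as a shift and turn from the pose commanded when the call began, along the tool's axes at that moment; what a row does not reach only later rows make up. A row lasts 1/8 s, in which the tool goes at most 62.5 mm and 10.7 degrees, less where a joint would pass 70% of its speed; a pose out of reach is approached as far as the arm can. A call with a gripper value outside its range is refused whole. The fingers move at their own pace and stop on an object; FORCE is the grip in N (left out, the last holds). Time passes only in rows, so rows that repeat a pose let the fingers close. It gives the time, the measured TCP pose, the force, the opening and the grip force at its end, in the units of the state.
- manip.get_state(): the state, without advancing time (a new reading comes with each control period).
- viewer.snapshot(name): name is "scene" or "top" or "wrist"; returns a dict with "frame" (480x640x3 uint8, blue, green, red), "range_z" (480x640 float32, m along the optical axis (not along the pixel's ray), 0 where there is no reading), "fx", "fy", "cx", "cy" (pixels), "extrinsics" (4x4, takes a point from camera to world coordinates); the wrist camera has in their place "mount" (4x4, takes a point from camera to tool coordinates, whose origin is the TCP and whose axes are the flange's). Camera axes: x right, y up, looking along -z (the intrinsics and any distortion apply to the point x, -y, -z); pixel columns grow to the right and rows downward; lengths in m; the calibration is good to about 2 mm. The wrist camera is an equidistant fisheye: a pixel r from the principal point sees the ray r / f radians off the axis. A picture is of the moment at which its call begins: read the wrist's pose just before it.
- manip.close_job(): hands the job in; it is judged then, once.
The state is a dict: "time_s": time; "q": joint angles; "qvel": joint speeds; "tau": joint torques, N m; "tcp_pos": TCP position; "orientation": TCP orientation; "wrist_force": force on the tool from outside, world axes, zero at the start; "wrist_torque": the same for the moment, N m; "gripper_width": finger opening in m; "finger_force": force on a finger pad.
Only numpy, scipy, OpenCV 4.12 (cv2) and the standard library are available. Lean on these libraries where they do the work, as an engineer would, in place of code of your own. Each camera call takes 0.05 s, during which the arm holds its last target. There are 200 camera calls.

## Working session

There is one attempt and no reset: what is moved stays moved. The work goes in short steps, Python scripts to look and compute and a shell command to move; the robot and the scene stay as the last step left them, time stands still between calls to the robot, and variables do not carry over. Pictures are saved under pics/ and viewed, at most 10 in all, crops included, and the job is handed in when it is done.

```bash
mkdir -p pics; python3 - <<'E'
from bench import manip, viewer
import cv2,numpy as np
print(manip.tcp_to_grasp); print(manip.get_state())
for n in ["top","scene"]:
    s=viewer.snapshot(n); cv2.imwrite(f"pics/{n}0.png",s["frame"]); np.save(f"{n}0.npy",s,allow_pickle=True)
    print(n,s["fx"],s["fy"],s["cx"],s["cy"],np.round(s["extrinsics"],3).tolist())
s=viewer.snapshot("wrist");np.save("wrist0.npy",s,allow_pickle=True);print({k:v for k,v in s.items() if k not in("frame","range_z")})
E
```

```text
0.0187
{'time_s': 0.0, 'q': array([ 9.60717644e-01,  2.91259393e-01, -1.54114741e-01,  1.12668024e+00,
       -8.98221456e-06,  1.43151908e+00]), 'qvel': array([ 0.0003228 , -0.00135357, -0.00069142,  0.00125105,  0.00129039,
       -0.00102477]), 'tau': array([ 9.03807249e-04, -5.37143183e+01,  3.31370759e+01,  1.59472867e-02,
       -1.34441921e-04, -2.23069128e-05]), 'tcp_pos': array([0.23788419, 0.46753837, 0.23074747]), 'orientation': array([ 2.33232621e-01,  9.72420767e-01, -5.87030457e-04, -2.26026581e-04]), 'wrist_force': array([ 1.29911202, -0.22091382, -0.208998  ]), 'wrist_torque': array([ 0.01140969, -0.02766875, -0.04307726]), 'finger_force': 0.0, 'gripper_width': 0.08534731803857185}
top 443.42038130881184 443.42038130881184 325.34398033692884 246.38424994525857 [[-0.011, 0.98, -0.197, 0.331], [-1.0, -0.011, -0.003, -0.048], [-0.005, 0.197, 0.98, 0.912], [0.0, 0.0, 0.0, 1.0]]
scene 447.89907179916827 447.89907179916827 318.7575954117833 235.05360564446661 [[0.917, 0.21, -0.338, 0.185], [-0.398, 0.516, -0.759, -0.7], [0.015, 0.831, 0.557, 0.556], [0.0, 0.0, 0.0, 1.0]]
{'fx': 371.64829954431775, 'fy': 371.64829954431775, 'cx': 319.81154421207236, 'cy': 239.9422437055541, 'mount': array([[ 9.39716152e-04,  9.45589499e-01,  3.25360748e-01,
         8.41753611e-02],
       [ 9.99999531e-01, -8.12076618e-04, -5.28104848e-04,
        -2.41660092e-05],
       [-2.35152542e-04,  3.25361092e-01, -9.45589818e-01,
        -1.41464431e-01],
       [ 0.00000000e+00,  0.00000000e+00,  0.00000000e+00,
         1.00000000e+00]])}
```

View pics/top0.png

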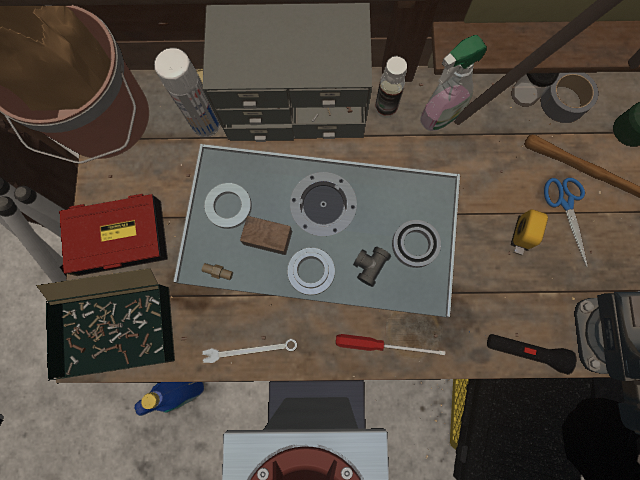

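View pics/scene0.png

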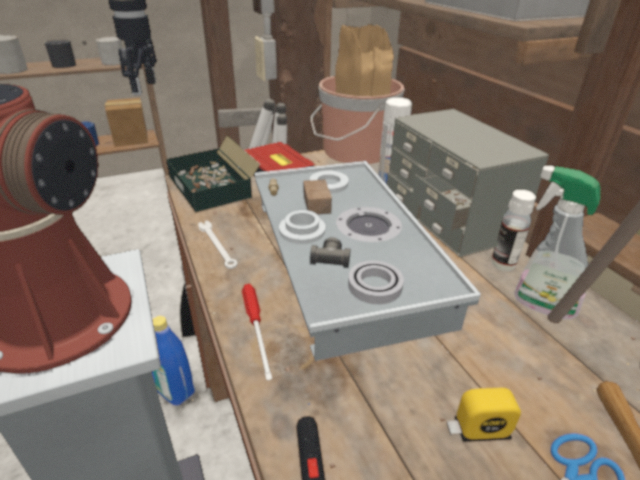

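The top view shows the spacer at (227,204), bearing (416,242), cover (311,270), bore (323,203), wood block (266,235), tee (371,266) and nipple (217,270). Next I measure them from the depth image, then check against the colour contours.

```bash
cat > h.py <<'E'
import numpy as np,cv2
from scipy.spatial.transform import Rotation as R
from bench import manip,viewer
def ray(s,px,st=None):
    """pixels Nx2 -> origin, unit-depth dirs in world"""
    px=np.asarray(px,float).reshape(-1,2); x=(px[:,0]-s["cx"])/s["fx"]; y=(px[:,1]-s["cy"])/s["fy"]
    if "mount" in s:
        r=np.hypot(x,y)+1e-12; d=np.c_[np.sin(r)*x/r,-np.sin(r)*y/r,-np.cos(r)]
        T=np.eye(4);T[:3,:3]=R.from_quat(st["orientation"]).as_matrix();T[:3,3]=st["tcp_pos"];T=T@s["mount"]
    else: d=np.c_[x,-y,-np.ones(len(x))];T=s["extrinsics"]
    return T[:3,3],d@T[:3,:3].T
def cast(s,px,z,st=None):
    o,d=ray(s,px,st); return o+d*((z-o[2])/d[:,2])[:,None]
def circ(p):
    A=np.c_[2*p[:,:2],np.ones(len(p))];c=np.linalg.lstsq(A,(p[:,:2]**2).sum(1),rcond=None)[0]
    return c[:2],np.sqrt(c[2]+c[0]**2+c[1]**2)
def go(pos,yaw,st=None):
    """yaw = world angle (deg) of tool y axis, tool down: print slide & turn from current pose"""
    st=st or manip.get_state(); q=R.from_quat(st["orientation"])
    a=np.deg2rad(yaw);y=np.array([np.cos(a),np.sin(a),0]);z=np.array([0,0,-1.]);x=np.cross(y,z)
    t=R.from_matrix(np.c_[x,y,z]); t2=R.from_matrix(np.c_[-x,-y,z])
    sl=q.inv().apply(np.array(pos)-st["tcp_pos"])
    print("slide",sl.round(4),"turn",np.rad2deg((q.inv()*t).as_rotvec()).round(1),"or",np.rad2deg((q.inv()*t2).as_rotvec()).round(1),"q6",st["q"][5].round(2))
E
python3 - <<'E'
from h import *
s=np.load("top0.npy",allow_pickle=True).item()
v,u=np.mgrid[:480,:640]; o,d=ray(s,np.c_[u.ravel(),v.ravel()]); P=(o+d*s["range_z"].reshape(-1,1)).reshape(480,640,3)
np.save("P.npy",P)
print("deck z",[P[v0,u0].round(4).tolist() for u0,v0 in[(280,180),(380,200),(210,240),(340,290)]])
m=((P[...,2]>.082)&(P[...,2]<.13)).astype(np.uint8); box=np.zeros_like(m); cv2.fillPoly(box,[np.array([(203,150),(456,179),(446,310),(178,279)])],1); m&=box
n,l,stt,_=cv2.connectedComponentsWithStats(m)
for i in range(1,n):
    if stt[i,4]<60: continue
    q=P[l==i]; c=max(cv2.findContours((l==i).astype(np.uint8),0,1)[0],key=cv2.contourArea)[:,0]
    zt=np.percentile(q[:,2],95); cc,r=circ(cast(s,c,np.median(q[:,2])))
    print(stt[i].tolist(),"med",np.median(q,0).round(4),"z95",zt.round(4),"circ",cc.round(4),(2*r).round(4))
# deck fence corners
cr=cast(s,[(203,147),(459,176),(450,315),(176,282)],.085); print(cr.round(3).tolist())
# bore: dark region
g=cv2.cvtColor(s["frame"],6); b=((g<75)&(np.hypot(u-323,v-203)<34)).astype(np.uint8)
c=max(cv2.findContours(b,0,1)[0],key=cv2.contourArea)[:,0]; print("bore dark",[ (x.round(4).tolist() if hasattr(x,'tolist') else x) for x in circ(cast(s,c,.075))],cv2.minEnclosingCircle(c))
cv2.imwrite("pics/crop.png",cv2.resize(s["frame"][140:320,170:470],None,fx=2.6,fy=2.6,interpolation=2))
E
```

```text
deck z [[0.6349, 0.0426, 0.0746], [0.5919, -0.155, 0.0719], [0.5149, 0.1776, 0.0723], [0.4149, -0.0729, 0.0741]]
[205, 183, 87, 72, 2430] med [0.5371 0.0974 0.108 ] z95 0.1145 circ [0.5507 0.0966] 0.1282
[393, 220, 48, 47, 1290] med [ 0.5    -0.2184  0.0927] z95 0.095 circ [ 0.5004 -0.2179] 0.0893
[353, 247, 38, 40, 818] med [ 0.4614 -0.1297  0.1029] z95 0.108 circ [ 0.4574 -0.1321] 0.0598
[287, 248, 48, 47, 1229] med [ 0.448  -0.019   0.0862] z95 0.1024 circ [ 0.4509 -0.0182] 0.0878
[202, 263, 31, 17, 307] med [0.451  0.157  0.0911] z95 0.0959 circ [0.4506 0.1576] 0.0405
[[0.702, 0.196, 0.085], [0.635, -0.31, 0.085], [0.365, -0.275, 0.085], [0.432, 0.235, 0.085]]
bore dark [[0.5884, -0.0423], 0.0425] ((323.0, 203.5), 23.26487922668457)
```

View pics/crop.png

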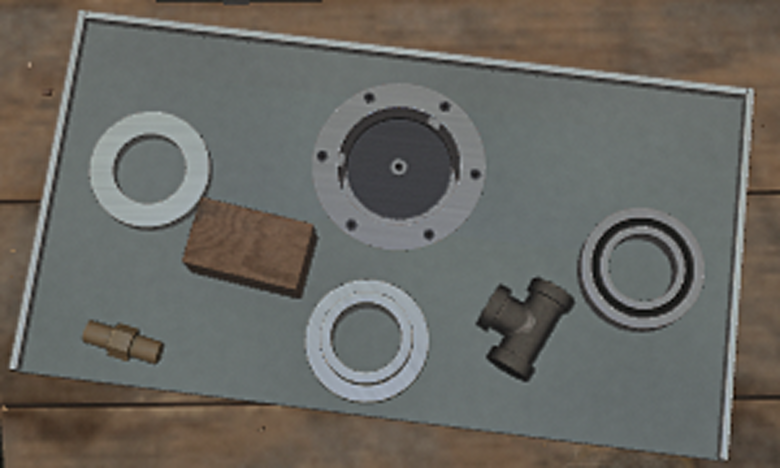

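The crop agrees with the top view: the spacer nearly touches the wood block, and its -x and +x sides are free. I'll measure the spacer from a brightness mask and get the move above it.

```bash
python3 - <<'E'
from h import *
s=np.load("top0.npy",allow_pickle=True).item(); v,u=np.mgrid[:480,:640]
hsv=cv2.cvtColor(s["frame"],40)
for n,(a,b),z in[("sp",(227,204),.089),("cov",(311,270),.087)]:
    m=((hsv[...,2]>165)&(hsv[...,1]<60)&(np.hypot(u-a,v-b)<28)).astype(np.uint8)
    cs,hh=cv2.findContours(m,cv2.RETR_CCOMP,1); c=max(cs,key=cv2.contourArea)[:,0]
    cc,r=circ(cast(s,cv2.convexHull(c)[:,0],z)); print(n,cc.round(4),(2*r).round(4),len(c))
    if n=="sp": sp=cc
go([sp[0]-.036,sp[1]+.005,.2],-7.5)
E
```

```text
sp [0.5717 0.1401] 0.072 127
cov [ 0.4511 -0.0181] 0.0872 130
slide [-0.4116 -0.1523  0.031 ] turn [-0.1  0.  70.5] or [-0.000e+00 -1.000e-01 -1.095e+02] q6 1.43
```

```bash
python3 -m pendant '[{"turn":[0,0,10],"slide":[-0.06,-0.02,0.005],"gripper":-1},{"turn":[0,0,20],"slide":[-0.12,-0.045,0.01],"gripper":-1},{"turn":[0,0,30],"slide":[-0.18,-0.065,0.015],"gripper":-1},{"turn":[0,0,40],"slide":[-0.24,-0.09,0.02],"gripper":-1},{"turn":[0,0,50],"slide":[-0.30,-0.11,0.025],"gripper":-1},{"turn":[0,0,60],"slide":[-0.36,-0.133,0.03],"gripper":-1},{"turn":[0,0,70.5],"slide":[-0.412,-0.152,0.03],"gripper":-1},{"turn":[0,0,70.5],"slide":[-0.412,-0.152,0.03],"gripper":-1},{"turn":[0,0,70.5],"slide":[-0.412,-0.152,0.03],"gripper":-1}]' 60
python3 - <<'E'
from h import *
st=manip.get_state(); print(st["q"].round(2))
s=viewer.snapshot("wrist"); np.save("w1.npy",{"s":s,"st":st},allow_pickle=True); cv2.imwrite("pics/w1.png",s["frame"])
E
```

```text
time_s: 1.27
tcp_pos: [0.536, 0.1454, 0.2009]
orientation: [0.752, 0.66, -0.0, -0.0]
wrist_force: [-0.6, -0.0, -0.1]
gripper_width: 0.0853
finger_force: 0.0
[ 0.13  0.37 -0.12  1.08  0.    1.83]
```

View pics/w1.png

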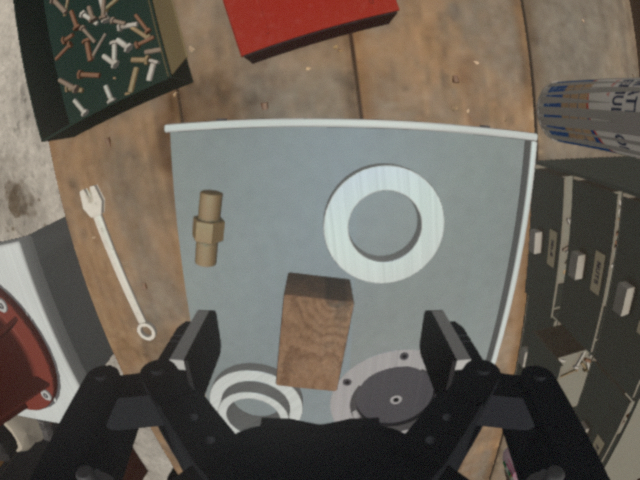

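The wrist view shows the spacer at about (384,224), the wood block just below it at (318,330) and the bore at about (395,400).

```bash
python3 - <<'E'
from h import *
w=np.load("w1.npy",allow_pickle=True).item();s,st=w["s"],w["st"]; v,u=np.mgrid[:480,:640]
g=cv2.cvtColor(s["frame"],6); m=((g>175)&(np.hypot(u-384,v-224)<68)).astype(np.uint8); m=cv2.morphologyEx(m,2,np.ones((3,3)))
c=max(cv2.findContours(m,0,1)[0],key=cv2.contourArea)[:,0]
cc,r=circ(cast(s,cv2.convexHull(c)[:,0],.089,st)); print("sp",cc,2*r)
bo=cast(s,[(396,400)],.072,st); print("seat screw",bo)
t=np.load("top0.npy",allow_pickle=True).item(); print("top: seat screw",cast(t,[(170+398/2.6,140+166/2.6)],.072),"sp",cast(t,[(227.7,205)],.089))
a=np.deg2rad(172.5); p=cc+.036*np.array([np.cos(a),np.sin(a)])
go([*p,.12],-7.5)
E
```

```text
sp [0.58316285 0.14618605] 0.08845071021841577
seat screw [[ 0.58781031 -0.03965282  0.072     ]]
top: seat screw [[ 0.58529533 -0.04255487  0.072     ]] sp [[0.58005178 0.14164044 0.089     ]]
slide [0.0064 0.0113 0.0811] turn [-0.1 -0.   0.1] or [ 0.000e+00 -1.000e-01 -1.799e+02] q6 1.83
```

```bash
python3 -m pendant '[{"turn":[0,0,0],"slide":[0.0045,0.01,0.04],"gripper":0.1},{"turn":[0,0,0],"slide":[0.0045,0.01,0.08],"gripper":0.1},{"turn":[0,0,0],"slide":[0.0045,0.01,0.08],"gripper":0.1},{"turn":[0,0,0],"slide":[0.0045,0.01,0.08],"gripper":0.1}]' 60
python3 - <<'E'
from h import *
st=manip.get_state()
s=viewer.snapshot("wrist"); np.save("w2.npy",{"s":s,"st":st},allow_pickle=True); cv2.imwrite("pics/w2.png",s["frame"])
E
```

```text
time_s: 1.82
tcp_pos: [0.5471, 0.1496, 0.1228]
orientation: [0.751, 0.66, 0.001, 0.0]
wrist_force: [0.3, 0.9, 0.9]
gripper_width: 0.0384
finger_force: 0.0
```

View pics/w2.png

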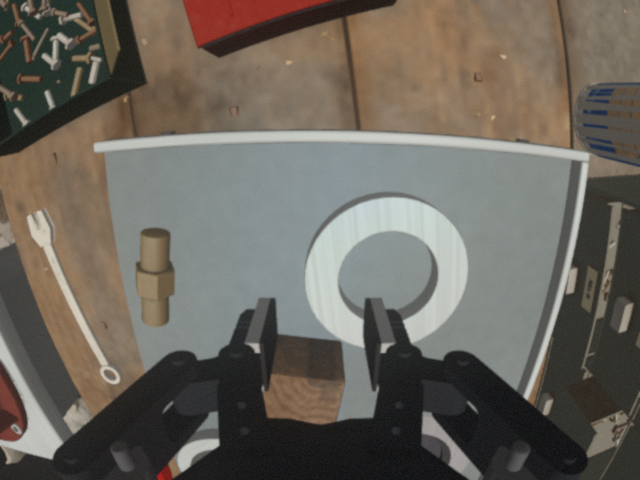

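```bash
python3 - <<'E'
from h import *
w=np.load("w1.npy",allow_pickle=True).item();s,st=w["s"],w["st"]
print("wood top",cast(s,[(285,297),(352,305),(338,390),(278,382)],.115,st).round(3).tolist())
print("wood bottom",cast(s,[(290,273),(350,278)],.075,st).round(3).tolist())
w=np.load("w2.npy",allow_pickle=True).item();s,st=w["s"],w["st"]; v,u=np.mgrid[:480,:640]
print("wood2 top edge",cast(s,[(268,366),(345,380)],.115,st).round(3).tolist(),"bot",cast(s,[(275,335),(342,340)],.075,st).round(3).tolist())
c=np.array([(387,193),(420,196),(450,217),(467,260),(463,300),(306,268),(318,235),(345,208),(318,310)])
cc,r=circ(cast(s,c,.089,st)); print("sp",cc,2*r)
h=np.array([(390,230),(360,242),(340,262),(432,262),(415,240),(338,285)])
cc,r=circ(cast(s,h,.089,st)); print("hole",cc,2*r)
E
```

```text
wood top [[0.507, 0.113, 0.115], [0.553, 0.101, 0.115], [0.534, 0.023, 0.115], [0.488, 0.037, 0.115]]
wood bottom [[0.508, 0.113, 0.075], [0.554, 0.103, 0.075]]
wood2 top edge [[0.516, 0.118, 0.115], [0.554, 0.104, 0.115]] bot [[0.514, 0.111, 0.075], [0.554, 0.103, 0.075]]
sp [0.58437492 0.14825334] 0.08857672605352805
hole [0.58165657 0.14760383] 0.051368976201806416
```

The wood edge is at y≈0.108 and the finger's nearest side is at y≈0.144, so there is room to descend and grip.

```bash
python3 -m pendant '[{"turn":[0,0,0],"slide":[0.002,0.001,0.02],"gripper":0.1},{"turn":[0,0,0],"slide":[0.002,0.001,0.041],"gripper":0.1},{"turn":[0,0,0],"slide":[0.002,0.001,0.041],"gripper":0.1},{"turn":[0,0,0],"slide":[0.002,0.001,0.041],"gripper":0.8},{"turn":[0,0,0],"slide":[0.002,0.001,0.041],"gripper":1},{"turn":[0,0,0],"slide":[0.002,0.001,0.041],"gripper":1},{"turn":[0,0,0],"slide":[0.002,0.001,0.041],"gripper":1},{"turn":[0,0,0],"slide":[0.002,0.001,0.041],"gripper":1}]' 60
```

```text
time_s: 2.88
tcp_pos: [0.549, 0.1507, 0.0822]
orientation: [0.752, 0.66, 0.001, 0.001]
wrist_force: [-1.8, -0.3, 5.7]
gripper_width: 0.0159
finger_force: 56.1
```

```bash
python3 -m pendant '[{"turn":[0,0,0],"slide":[0,0,-0.03],"gripper":1},{"turn":[0,0,0],"slide":[0,0,-0.065],"gripper":1},{"turn":[0,0,0],"slide":[0,0,-0.065],"gripper":1},{"turn":[0,0,0],"slide":[0,0,-0.065],"gripper":1}]' 60
python3 - <<'E'
from h import *
st=manip.get_state()
s=viewer.snapshot("wrist"); np.save("w3.npy",{"s":s,"st":st},allow_pickle=True); cv2.imwrite("pics/w3.png",s["frame"])
E
```

```text
time_s: 3.38
tcp_pos: [0.548, 0.1505, 0.1454]
orientation: [0.752, 0.66, 0.0, 0.0]
wrist_force: [-0.3, -0.2, -2.0]
gripper_width: 0.0154
finger_force: 56.5
```

View pics/w3.png

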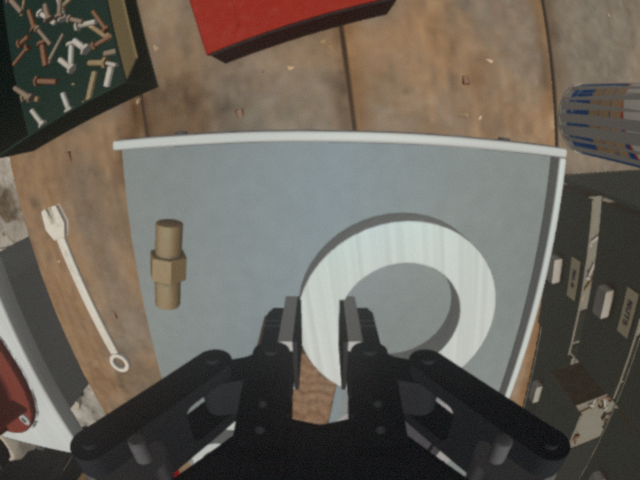

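The spacer is held. I'll carry it past the bore so the wrist camera sees the open mouth, and measure both there.

```bash
python3 -m pendant '[{"turn":[0,0,0],"slide":[-0.045,0.006,0],"gripper":1},{"turn":[0,0,0],"slide":[-0.09,0.012,0],"gripper":1},{"turn":[0,0,0],"slide":[-0.135,0.018,0],"gripper":1},{"turn":[0,0,0],"slide":[-0.18,0.024,0],"gripper":1},{"turn":[0,0,0],"slide":[-0.23,0.03,0],"gripper":1},{"turn":[0,0,0],"slide":[-0.278,0.036,0],"gripper":1},{"turn":[0,0,0],"slide":[-0.278,0.036,0],"gripper":1},{"turn":[0,0,0],"slide":[-0.278,0.036,0],"gripper":1},{"turn":[0,0,0],"slide":[-0.278,0.036,0],"gripper":1}]' 60
python3 - <<'E'
from h import *
st=manip.get_state()
s=viewer.snapshot("wrist"); np.save("w4.npy",{"s":s,"st":st},allow_pickle=True); cv2.imwrite("pics/w4.png",s["frame"])
E
```

```text
time_s: 4.55
tcp_pos: [0.5474, -0.1285, 0.1449]
orientation: [0.751, 0.66, -0.0, -0.001]
wrist_force: [-0.1, 0.6, -1.2]
gripper_width: 0.0162
finger_force: 56.5
```

View pics/w4.png

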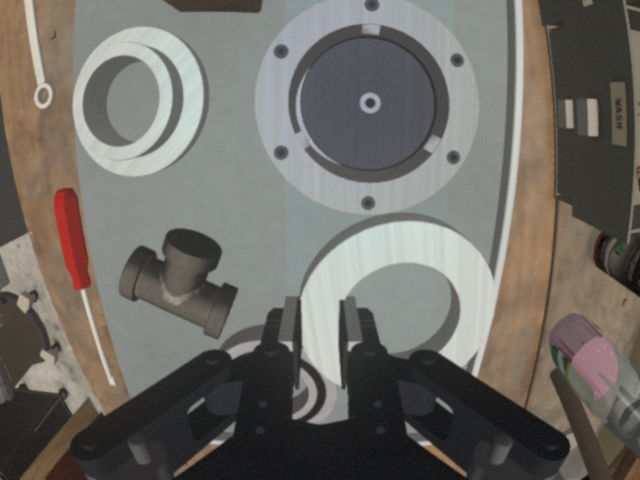

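The view shows the bore centre at about (370,103) with catches at (371,30), (303,142) and (432,145), and the held ring below at about (398,320).

```bash
python3 - <<'E'
from h import *
w=np.load("w4.npy",allow_pickle=True).item();s,st=w["s"],w["st"]; g=cv2.cvtColor(s["frame"],6)
b=np.array([(372,5),(457,60),(454,157),(368,203),(281,152),(281,51)]); p=cast(s,b,.075,st); c0,r=circ(p); print("bolts",c0,2*r)
pts=[]
for a in np.deg2rad(np.arange(0,360,5)):
    rr=np.arange(90,60,-.5); u=370+rr*np.cos(a);v=103+rr*np.sin(a); ok=v>1
    val=g[np.clip(v.round().astype(int),0,479),u.round().astype(int)]
    i=np.argmax(val<105)
    if i and ok[i]: pts.append((u[i],v[i]))
p=cast(s,pts,.075,st); 
for _ in range(4):
    c,r=circ(p); e=abs(np.hypot(*(p[:,:2]-c).T)-r); p=p[e<max(.001,2*np.median(e))]
print("bore",c,2*r,len(p))
dt=c0-cast(s,[(303,142)],.075,st)[0,:2]
f=cast(s,[(371,30),(303,142),(432,145)],.0735,st)[:,:2]-c; print("catch angles",np.rad2deg(np.arctan2(f[:,1],f[:,0])),np.hypot(*f.T))
# held ring: outer edge points by scan from hole centre
pts=[];hp=[]
for a in np.deg2rad(np.r_[-80:75:5,]):
    rr=np.arange(20,120,.5);u=400+rr*np.cos(a);v=320+rr*np.sin(a);val=g[v.round().astype(int).clip(0,479),u.round().astype(int).clip(0,639)].astype(int)
    br=np.where(val>165)[0]
    if len(br)>20: pts.append((u[br[-1]],v[br[-1]])) ; hp.append((u[br[0]],v[br[0]]))
for n,q in(("outer",pts),("hole",hp)):
  for z in(.1517,):
    p=cast(s,q,z,st)
    for _ in range(4):
        cc,r=circ(p); e=abs(np.hypot(*(p[:,:2]-cc).T)-r); p=p[e<max(.001,2*np.median(e))]
    y=R.from_quat(st["orientation"]).as_matrix(); print(n,z,cc,2*r,len(p),"rel tool",(y.T@np.r_[cc-st["tcp_pos"][:2],0]).round(4))
E
```

```text
bolts [ 0.58746198 -0.04047722] 0.11660982155605643
bore [ 0.58719422 -0.04000352] 0.09152644932780801 64
catch angles [  82.30862606 -155.89790327  -39.45299368] [0.04259792 0.0445893  0.04388304]
outer 0.1517 [ 0.57841394 -0.13575815] 0.09811211407036885 13 rel tool [-0.0032  0.0317 -0.    ]
hole 0.1517 [ 0.58195324 -0.13170776] 0.05335489879026896 24 rel tool [ 0.0012  0.0347 -0.    ]
```

```bash
python3 -m pendant '[{"turn":[0,0,0],"slide":[0.045,-0.0035,0],"gripper":1},{"turn":[0,0,0],"slide":[0.0917,-0.007,0],"gripper":1},{"turn":[0,0,0],"slide":[0.0917,-0.007,0.02],"gripper":1},{"turn":[0,0,0],"slide":[0.0917,-0.007,0.05],"gripper":1},{"turn":[0,0,0],"slide":[0.0917,-0.007,0.06],"gripper":1},{"turn":[0,0,0],"slide":[0.0917,-0.007,0.064],"gripper":1},{"turn":[0,0,0],"slide":[0.0917,-0.007,0.065],"gripper":1},{"turn":[0,0,0],"slide":[0.0917,-0.007,0.065],"gripper":1}]' 60
```

```text
time_s: 5.6
tcp_pos: [0.5529, -0.0378, 0.0809]
orientation: [0.752, 0.66, 0.0, 0.0]
wrist_force: [-1.0, 1.9, -1.5]
gripper_width: 0.0161
finger_force: 56.7
```

```bash
python3 -m pendant '[{"turn":[0,0,0],"slide":[0,0,0.002],"gripper":1},{"turn":[0,0,0],"slide":[0,0,0.0025],"gripper":1},{"turn":[0,0,0],"slide":[0,0,0.0025],"gripper":1}]' 60
python3 -m pendant '[{"turn":[0,0,0],"slide":[0,0,0],"gripper":0.3},{"turn":[0,0,0],"slide":[0,0,0],"gripper":0.1},{"turn":[0,0,0],"slide":[0,0,0],"gripper":0.1},{"turn":[0,0,0],"slide":[0,0,-0.03],"gripper":0.1},{"turn":[0,0,0],"slide":[-0.03,0,-0.06],"gripper":0.1},{"turn":[0,0,0],"slide":[-0.09,0,-0.065],"gripper":-0.2},{"turn":[0,0,0],"slide":[-0.09,0,-0.065],"gripper":-0.2},{"turn":[0,0,0],"slide":[-0.09,0,-0.065],"gripper":-0.2}]' 60
python3 - <<'E'
from h import *
st=manip.get_state()
s=viewer.snapshot("wrist"); np.save("w5.npy",{"s":s,"st":st},allow_pickle=True); cv2.imwrite("pics/w5.png",s["frame"])
E
```

```text
time_s: 5.98
tcp_pos: [0.5531, -0.0379, 0.0789]
orientation: [0.752, 0.66, 0.001, 0.0]
wrist_force: [-4.2, 3.2, 9.3]
gripper_width: 0.0157
finger_force: 58.5
time_s: 6.98
tcp_pos: [0.5407, -0.1272, 0.1426]
orientation: [0.752, 0.659, -0.0, -0.0]
wrist_force: [0.8, 0.8, 0.1]
gripper_width: 0.0514
finger_force: 0.0
```

View pics/w5.png

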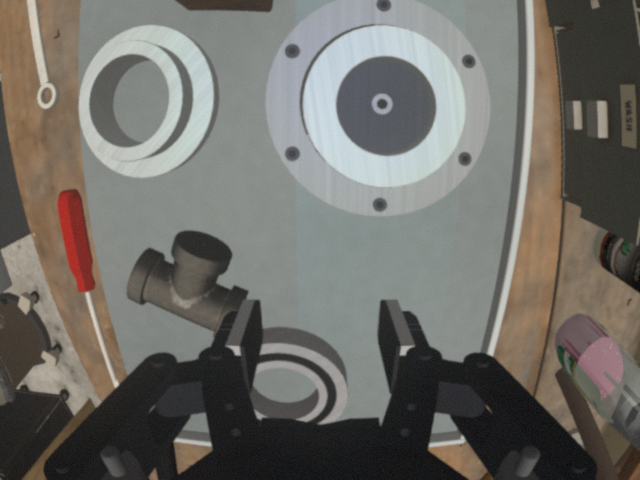

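The spacer sits in the bore mouth: its outline is centred at (384,105), concentric with the plate. Now I'll press it with both fingertips.

```bash
python3 -m pendant '[{"turn":[0,0,0],"slide":[0.045,0.0175,0],"gripper":-0.22},{"turn":[0,0,0],"slide":[0.0915,0.035,0.02],"gripper":-0.22},{"turn":[0,0,0],"slide":[0.0915,0.035,0.05],"gripper":-0.22},{"turn":[0,0,0],"slide":[0.0915,0.035,0.06],"gripper":-0.22},{"turn":[0,0,0],"slide":[0.0915,0.035,0.06],"gripper":-0.22},{"turn":[0,0,0],"slide":[0.0915,0.035,0.06],"gripper":-0.22}]' 60
python3 -m pendant '[{"turn":[0,0,0],"slide":[0,0,0.003],"gripper":-0.22},{"turn":[0,0,0],"slide":[0,0,0.006],"gripper":-0.22},{"turn":[0,0,0],"slide":[0,0,0.006],"gripper":-0.22}]'
```

```text
time_s: 7.78
tcp_pos: [0.5875, -0.0408, 0.0832]
orientation: [0.752, 0.66, 0.0, 0.0]
wrist_force: [0.3, -0.0, -0.2]
gripper_width: 0.0519
finger_force: 0.0
time_s: 8.15
tcp_pos: [0.5878, -0.0411, 0.0777]
orientation: [0.752, 0.659, 0.0, 0.0]
wrist_force: [-2.0, 1.0, 6.1]
gripper_width: 0.0521
finger_force: 3.1
```

```bash
python3 -m pendant '[{"turn":[0,0,0],"slide":[0,0,0.004],"gripper":-0.22},{"turn":[0,0,0],"slide":[0,0,0.008],"gripper":-0.22},{"turn":[0,0,0],"slide":[0,0,0.012],"gripper":-0.22},{"turn":[0,0,0],"slide":[0,0,0.015],"gripper":-0.22},{"turn":[0,0,0],"slide":[0,0,0.015],"gripper":-0.22}]'
python3 -m pendant '[{"turn":[0,0,0],"slide":[0,0,0.003],"gripper":-0.22},{"turn":[0,0,0],"slide":[0,0,0.005],"gripper":-0.22},{"turn":[0,0,0],"slide":[0,0,0.005],"gripper":-0.22}]'
```

```text
time_s: 8.78
tcp_pos: [0.5879, -0.0411, 0.0628]
orientation: [0.752, 0.659, 0.0, 0.0]
wrist_force: [-3.0, 1.4, 9.8]
gripper_width: 0.052
finger_force: 4.8
time_s: 9.15
tcp_pos: [0.5879, -0.0411, 0.0579]
orientation: [0.752, 0.659, 0.0, 0.0]
wrist_force: [-2.5, 1.3, 10.9]
gripper_width: 0.0519
finger_force: 5.3
```

```bash
python3 -m pendant '[{"turn":[0,0,0],"slide":[0,0,0.0015],"gripper":-0.22},{"turn":[0,0,0],"slide":[0,0,0.0015],"gripper":-0.22},{"turn":[0,0,0],"slide":[0,0,-0.02],"gripper":-0.22},{"turn":[0,0,0],"slide":[0,0,-0.06],"gripper":-0.22},{"turn":[0,0,0],"slide":[-0.05,-0.03,-0.085],"gripper":-0.22},{"turn":[0,0,0],"slide":[-0.1,-0.04,-0.085],"gripper":-0.22},{"turn":[0,0,0],"slide":[-0.1,-0.04,-0.085],"gripper":-0.22},{"turn":[0,0,0],"slide":[-0.1,-0.04,-0.085],"gripper":-0.22}]'
python3 - <<'E'
from h import *
st=manip.get_state()
s=viewer.snapshot("wrist"); np.save("w6.npy",{"s":s,"st":st},allow_pickle=True); cv2.imwrite("pics/w6.png",s["frame"][:330])
E
```

```text
time_s: 10.15
tcp_pos: [0.5349, -0.135, 0.1419]
orientation: [0.752, 0.659, 0.0, 0.0]
wrist_force: [-0.2, 0.6, 0.2]
gripper_width: 0.0519
finger_force: 0.0
```

View pics/w6.png

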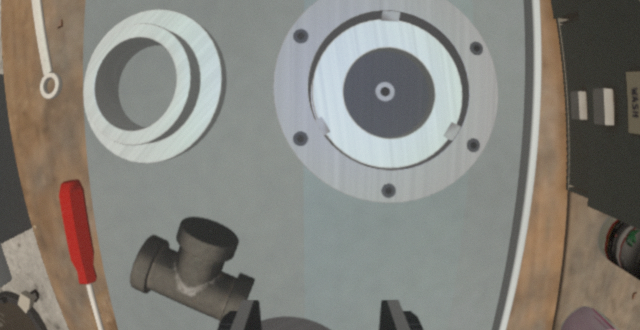

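All three catches show over the spacer's rim at (391,15), (320,127) and (453,131), so it is latched. Next is the bearing: move above it and measure with the wrist camera.

```bash
python3 -m pendant '[{"turn":[0,0,0],"slide":[-0.03,-0.02,-0.03],"gripper":0.1},{"turn":[0,0,0],"slide":[-0.088,-0.059,-0.058],"gripper":0.1},{"turn":[0,0,0],"slide":[-0.088,-0.059,-0.058],"gripper":0.1},{"turn":[0,0,0],"slide":[-0.088,-0.059,-0.058],"gripper":0.1}]'
cat > b.py <<'E'
from h import *
import sys
# cast bearing/ring edges from wrist depth: points above deck near guess
gx,gy,zlo,zhi=map(float,sys.argv[1:5])
st=manip.get_state(); s=viewer.snapshot("wrist"); np.save("wb.npy",{"s":s,"st":st},allow_pickle=True)
v,u=np.mgrid[:480,:640]; o,d=ray(s,np.c_[u.ravel(),v.ravel()],st)
ax=(R.from_quat(st["orientation"]).as_matrix()@s["mount"][:3,:3])@[0,0,-1.]
P=o+d*(s["range_z"].ravel()/(d@ax))[:,None]
near=(np.hypot(P[:,0]-gx,P[:,1]-gy)<.055)
m=near&(P[:,2]>zlo)&(P[:,2]<zhi); print("n",m.sum(),"z pct",np.percentile(P[m,2],[5,50,95]).round(4),"deck z",np.median(P[near&(P[:,2]<zlo),2]).round(4))
M=m.reshape(480,640).astype(np.uint8); M=cv2.morphologyEx(M,3,np.ones((3,3)))
n,l,a,_=cv2.connectedComponentsWithStats(M); M=(l==1+np.argmax(a[1:,4])).astype(np.uint8)
cs,h=cv2.findContours(M,cv2.RETR_CCOMP,1)
for c,hh in zip(cs,h[0]):
    if len(c)<40: continue
    p=cast(s,c[:,0],np.median(P[m,2]),st)
    for _ in range(4):
        cc,r=circ(p);e=abs(np.hypot(*(p[:,:2]-cc).T)-r);p=p[e<max(.0008,2.5*np.median(e))]
    print("hole" if hh[3]>=0 else "outer",cc.round(4),(2*r).round(4),len(c),len(p))
print(st["tcp_pos"].round(4))
cv2.imwrite("pics/b.png",np.hstack([s["frame"]]))
E
python3 b.py .502 -.215 .088 .105
```

```text
time_s: 10.7
tcp_pos: [0.4653, -0.2142, 0.1999]
orientation: [0.752, 0.659, 0.0, 0.0]
wrist_force: [-0.5, 0.3, -0.7]
gripper_width: 0.0382
finger_force: 0.0
n 8425 z pct [0.0919 0.0936 0.0948] deck z 0.074
outer [ 0.5023 -0.216 ] 0.0895 353 345
hole [ 0.502  -0.2152] 0.0487 195 191
[ 0.4653 -0.2142  0.1999]
```

```bash
python3 -m pendant '[{"turn":[0,0,0],"slide":[0.0033,0.0016,0.04],"gripper":0.1},{"turn":[0,0,0],"slide":[0.0033,0.0016,0.08],"gripper":0.1},{"turn":[0,0,0],"slide":[0.0033,0.0016,0.105],"gripper":0.1},{"turn":[0,0,0],"slide":[0.0033,0.0016,0.116],"gripper":0.1},{"turn":[0,0,0],"slide":[0.0033,0.0016,0.116],"gripper":0.1},{"turn":[0,0,0],"slide":[0.0033,0.0016,0.116],"gripper":0.6},{"turn":[0,0,0],"slide":[0.0033,0.0016,0.116],"gripper":1},{"turn":[0,0,0],"slide":[0.0033,0.0016,0.116],"gripper":1},{"turn":[0,0,0],"slide":[0.0033,0.0016,0.116],"gripper":1},{"turn":[0,0,0],"slide":[0.0033,0.0016,0.116],"gripper":1}]' 90
```

```text
time_s: 12.0
tcp_pos: [0.4677, -0.2116, 0.0851]
orientation: [0.752, 0.66, 0.001, 0.001]
wrist_force: [-1.1, 1.9, 6.2]
gripper_width: 0.0176
finger_force: 83.0
```

```bash
python3 -m pendant '[{"turn":[0,0,0],"slide":[0,0,-0.03],"gripper":1},{"turn":[0,0,0],"slide":[0,0,-0.065],"gripper":1},{"turn":[0,0,0],"slide":[0,0,-0.065],"gripper":1},{"turn":[0,0,0],"slide":[0,0,-0.065],"gripper":1}]' 90
python3 b.py .5025 -.2157 .13 .19
```

```text
time_s: 12.5
tcp_pos: [0.4666, -0.2113, 0.1484]
orientation: [0.752, 0.659, -0.0, -0.0]
wrist_force: [0.5, 0.3, -3.6]
gripper_width: 0.0177
finger_force: 83.4
n 22094 z pct [0.1438 0.1567 0.1824] deck z 0.0739
outer [ 0.4931 -0.2113] 0.0831 956 646
[ 0.4666 -0.2113  0.1484]
```

```bash
cat > held.py <<'E'
from h import *
w=np.load("wb.npy",allow_pickle=True).item();s,st=w["s"],w["st"]; Q=R.from_quat(st["orientation"]).as_matrix()
v,u=np.mgrid[:480,:640]; o,d=ray(s,np.c_[u.ravel(),v.ravel()],st); ax=(Q@s["mount"][:3,:3])@[0,0,-1.]
P=o+d*(s["range_z"].ravel()/(d@ax))[:,None]; L=(P-st["tcp_pos"])@Q
m=(L[:,1]>.04)&(L[:,1]<.09)&(abs(L[:,0])<.06)&(abs(L[:,2]+.0099)<.009)
A=np.c_[L[m][:,:2],np.ones(m.sum())];k=np.linalg.lstsq(A,L[m][:,2],rcond=None)[0];print("plane tilt",k[:2].round(3),"z at ring centre",k@[0,.035,1],m.sum())
M=cv2.morphologyEx(m.reshape(480,640).astype(np.uint8),2,np.ones((3,3)));c=max(cv2.findContours(M,0,1)[0],key=cv2.contourArea)[:,0]
zt=st["tcp_pos"][2]-(k@[0,.035,1]);C=(cast(s,c,zt,st)-st["tcp_pos"])@Q
rr=np.hypot(C[:,0],C[:,1]-.035);p=C[(rr>.04)&(rr<.05)&(C[:,1]>.043)]
for _ in range(3):
    cc,r=circ(p);e=abs(np.hypot(*(p[:,:2]-cc).T)-r);p=p[e<max(.0008,2.5*np.median(e))]
print("outer rel tool",cc.round(4),2*r,len(p))
p=C[(rr>.022)&(rr<.03)&(C[:,1]>.043)]
if len(p)>20: cc,r=circ(p);print("hole rel tool",cc.round(4),2*r,len(p))
E
python3 held.py
```

```text
plane tilt [-0.025 -0.047] z at ring centre -0.0064492402320145 6574
outer rel tool [-0.0015  0.0318] 0.09423220972004415 158
hole rel tool [-0.0016  0.0327] 0.0522796130827916 59
```

```bash
python3 -m pendant '[{"turn":[0,0,0],"slide":[0.037,0.0126,0],"gripper":1},{"turn":[0,0,0],"slide":[0.074,0.0252,0],"gripper":1},{"turn":[0,0,0],"slide":[0.111,0.038,0],"gripper":1},{"turn":[0,0,0],"slide":[0.148,0.051,0],"gripper":1},{"turn":[0,0,0],"slide":[0.185,0.0633,0],"gripper":1},{"turn":[0,0,0],"slide":[0.185,0.0633,0],"gripper":1},{"turn":[0,0,0],"slide":[0.185,0.0633,0.03],"gripper":1},{"turn":[0,0,0],"slide":[0.185,0.0633,0.05],"gripper":1},{"turn":[0,0,0],"slide":[0.185,0.0633,0.058],"gripper":1},{"turn":[0,0,0],"slide":[0.185,0.0633,0.062],"gripper":1},{"turn":[0,0,0],"slide":[0.185,0.0633,0.062],"gripper":1}]' 90
```

```text
time_s: 13.92
tcp_pos: [0.5539, -0.0365, 0.087]
orientation: [0.752, 0.659, 0.0, 0.0]
wrist_force: [-0.5, 1.0, -3.0]
gripper_width: 0.0173
finger_force: 89.9
```

```bash
python3 -m pendant '[{"turn":[0,0,0],"slide":[0,0,0.001],"gripper":1},{"turn":[0,0,0],"slide":[0,0,0.002],"gripper":1},{"turn":[0,0,0],"slide":[0,0,0.002],"gripper":1}]' 90
```

```text
time_s: 14.3
tcp_pos: [0.5538, -0.0362, 0.0849]
orientation: [0.752, 0.66, 0.0, 0.0]
wrist_force: [0.5, 0.3, -2.9]
gripper_width: 0.0171
finger_force: 89.9
```

```bash
python3 -m pendant '[{"turn":[0,0,0],"slide":[0,0,0.001],"gripper":1},{"turn":[0,0,0],"slide":[0,0,0.002],"gripper":1},{"turn":[0,0,0],"slide":[0,0,0.002],"gripper":1}]' 90
```

```text
time_s: 14.68
tcp_pos: [0.5537, -0.0362, 0.0828]
orientation: [0.752, 0.66, -0.0, -0.0]
wrist_force: [-0.7, 1.0, -2.1]
gripper_width: 0.017
finger_force: 89.9
```

```bash
python3 -m pendant '[{"turn":[0,0,0],"slide":[0,0,0.0012],"gripper":1},{"turn":[0,0,0],"slide":[0,0,0.0012],"gripper":1},{"turn":[0,0,0],"slide":[0,0,0.0012],"gripper":0.3},{"turn":[0,0,0],"slide":[0,0,0.0012],"gripper":0.1},{"turn":[0,0,0],"slide":[0,0,0.0012],"gripper":0.1},{"turn":[0,0,0],"slide":[0,0,-0.03],"gripper":0.1},{"turn":[0,0,0],"slide":[-0.03,0,-0.06],"gripper":0.1},{"turn":[0,0,0],"slide":[-0.09,0,-0.06],"gripper":-0.22},{"turn":[0,0,0],"slide":[-0.09,0,-0.06],"gripper":-0.22},{"turn":[0,0,0],"slide":[-0.09,0,-0.06],"gripper":-0.22}]' 90
python3 b.py .5877 -.041 .083 .105
cat > plane.py <<'E'
from h import *
import sys
x,y,r0,r1,lo,hi=map(float,sys.argv[1:])
w=np.load("wb.npy",allow_pickle=True).item();s,st=w["s"],w["st"]; Q=R.from_quat(st["orientation"]).as_matrix()
v,u=np.mgrid[:480,:640]; o,d=ray(s,np.c_[u.ravel(),v.ravel()],st); ax=(Q@s["mount"][:3,:3])@[0,0,-1.]
P=o+d*(s["range_z"].ravel()/(d@ax))[:,None]; q=P-[x,y,0]; rr=np.hypot(q[:,0],q[:,1])
for n,(a,b,l,h) in {"ring":(r0,r1,lo,hi),"plate":(.05,.062,.06,.09)}.items():
    m=(rr>a)&(rr<b)&(q[:,2]>l)&(q[:,2]<h);k=np.linalg.lstsq(np.c_[q[m][:,:2],np.ones(m.sum())],q[m][:,2],rcond=None)[0];print(n,k.round(4),m.sum())
E
python3 plane.py .5877 -.041 .028 .042 .06 .11
```

```text
time_s: 15.92
tcp_pos: [0.5418, -0.1255, 0.1427]
orientation: [0.752, 0.659, 0.0, -0.0]
wrist_force: [-0.1, 0.2, 1.1]
gripper_width: 0.0522
finger_force: 0.0
n 15373 z pct [0.0878 0.09   0.092 ] deck z 0.0732
outer [ 0.5869 -0.041 ] 0.089 480 480
hole [ 0.5858 -0.0409] 0.0485 266 266
[ 0.5418 -0.1255  0.1427]
ring [ 0.0015 -0.0355  0.09  ] 10601
plate [ 0.0015 -0.0006  0.0743] 11849
```

```bash
python3 -m pendant '[{"turn":[0,0,0],"slide":[0.045,0.017,0],"gripper":-0.22},{"turn":[0,0,0],"slide":[0.0897,0.034,0],"gripper":-0.22},{"turn":[0,0,0],"slide":[0.0897,0.034,0.03],"gripper":-0.22},{"turn":[0,0,0],"slide":[0.0897,0.034,0.055],"gripper":-0.22},{"turn":[0,0,0],"slide":[0.0897,0.034,0.062],"gripper":-0.22},{"turn":[0,0,0],"slide":[0.0897,0.034,0.066],"gripper":-0.22},{"turn":[0,0,0],"slide":[0.0897,0.034,0.07],"gripper":-0.22},{"turn":[0,0,0],"slide":[0.0897,0.034,0.074],"gripper":-0.22},{"turn":[0,0,0],"slide":[0.0897,0.034,0.074],"gripper":-0.22}]' 90
python3 -m pendant '[{"turn":[0,0,0],"slide":[0,0,0.004],"gripper":-0.22},{"turn":[0,0,0],"slide":[0,0,0.008],"gripper":-0.22},{"turn":[0,0,0],"slide":[0,0,0.012],"gripper":-0.22},{"turn":[0,0,0],"slide":[0,0,0.0125],"gripper":-0.22},{"turn":[0,0,0],"slide":[0,0,0.0125],"gripper":-0.22}]'
```

```text
time_s: 17.1
tcp_pos: [0.5871, -0.039, 0.0695]
orientation: [0.751, 0.66, 0.0, -0.001]
wrist_force: [-3.2, 4.9, 7.7]
gripper_width: 0.0522
finger_force: 4.0
time_s: 17.73
tcp_pos: [0.5871, -0.0391, 0.0574]
orientation: [0.751, 0.66, 0.001, -0.001]
wrist_force: [-4.0, 4.6, 10.2]
gripper_width: 0.0522
finger_force: 5.5
```

```bash
python3 -m pendant '[{"turn":[0,0,0],"slide":[0,0,0.0015],"gripper":-0.22},{"turn":[0,0,0],"slide":[0,0,0.0015],"gripper":-0.22},{"turn":[0,0,0],"slide":[0,0,-0.02],"gripper":-0.22},{"turn":[0,0,0],"slide":[0,0,-0.06],"gripper":-0.22},{"turn":[0,0,0],"slide":[-0.05,-0.03,-0.085],"gripper":-0.22},{"turn":[0,0,0],"slide":[-0.1,-0.04,-0.085],"gripper":-0.22},{"turn":[0,0,0],"slide":[-0.1,-0.04,-0.085],"gripper":-0.22},{"turn":[0,0,0],"slide":[-0.1,-0.04,-0.085],"gripper":-0.22}]'
python3 b.py .5875 -.041 .083 .105
python3 plane.py .5875 -.041 .028 .041 .055 .11
python3 -c "
import cv2,numpy as np
f=np.load('wb.npy',allow_pickle=True).item()['s']['frame'];cv2.imwrite('pics/chk.png',cv2.resize(f[:260,60:520],None,fx=1.7,fy=1.7))"
```

```text
time_s: 18.73
tcp_pos: [0.5348, -0.1343, 0.1415]
orientation: [0.752, 0.66, 0.0, -0.0]
wrist_force: [-0.2, 0.3, -0.8]
gripper_width: 0.052
finger_force: 0.0
ring [0.0026 0.0003 0.0661] 7789
plate [ 0.0012 -0.0011  0.0743] 11123Traceback (most recent call last):
  File "b.py", line 10, in <module>
    m=near&(P[:,2]>zlo)&(P[:,2]<zhi); print("n",m.sum(),"z pct",np.percentile(P[m,2],[5,50,95]).round(4),"deck z",np.median(P[near&(P[:,2]<zlo),2]).round(4))
                                                                ~~~~~~~~~~~~~^^^^^^^^^^^^^^^^^^
    return _quantile_unchecked(
        a, q, axis, out, overwrite_input, method, keepdims, weights)
    return _ureduce(a,
                    func=_quantile_ureduce_func,
    ...<5 lines>...
                    overwrite_input=overwrite_input,
                    method=method)
    r = func(a, **kwargs)
    result = _quantile(arr,
                       quantiles=q,
    ...<2 lines>...
                       out=out,
                       weights=wgt)
    slices_having_nans = np.isnan(arr[-1, ...])
                                  ~~~^^^^^^^^^
IndexError: index -1 is out of bounds for axis 0 with size 0
```

The bearing's top is flat and 8 mm below the plate, so it is latched. Now the cover.

```bash
python3 -m pendant '[{"turn":[0,0,0],"slide":[0.03,-0.025,-0.045],"gripper":-1},{"turn":[0,0,0],"slide":[0.065,-0.06,-0.0585],"gripper":-1},{"turn":[0,0,0],"slide":[0.1076,-0.0962,-0.0585],"gripper":-1},{"turn":[0,0,0],"slide":[0.1076,-0.0962,-0.0585],"gripper":-1},{"turn":[0,0,0],"slide":[0.1076,-0.0962,-0.0585],"gripper":-1},{"turn":[0,0,0],"slide":[0.1076,-0.0962,-0.0585],"gripper":-1}]'
python3 b.py .4535 -.015 .096 .115; python3 b.py .4535 -.015 .081 .115
```

```text
time_s: 19.52
tcp_pos: [0.454, -0.016, 0.1997]
orientation: [0.752, 0.66, -0.0, 0.0]
wrist_force: [-0.7, -0.2, -0.2]
gripper_width: 0.0854
finger_force: 0.0
n 3218 z pct [0.0984 0.1017 0.1028] deck z 0.0747
outer [ 0.4526 -0.0151] 0.0656 273 270
hole [ 0.4528 -0.0144] 0.0488 206 193
[ 0.454  -0.016   0.1997]
n 8293 z pct [0.0847 0.0869 0.1025] deck z 0.0739
outer [ 0.4526 -0.0149] 0.0887 346 344
hole [ 0.4526 -0.016 ] 0.0469 185 185
[ 0.454  -0.0161  0.1996]
```

```bash
python3 -m pendant '[{"turn":[0,0,0],"slide":[0.0008,-0.0014,0.05],"gripper":-1},{"turn":[0,0,0],"slide":[0.0008,-0.0014,0.09],"gripper":-1},{"turn":[0,0,0],"slide":[0.0008,-0.0014,0.108],"gripper":-1},{"turn":[0,0,0],"slide":[0.0008,-0.0014,0.115],"gripper":-1},{"turn":[0,0,0],"slide":[0.0008,-0.0014,0.115],"gripper":-1},{"turn":[0,0,0],"slide":[0.0008,-0.0014,0.115],"gripper":-0.4},{"turn":[0,0,0],"slide":[0.0008,-0.0014,0.115],"gripper":0},{"turn":[0,0,0],"slide":[0.0008,-0.0014,0.115],"gripper":0},{"turn":[0,0,0],"slide":[0.0008,-0.0014,0.115],"gripper":0},{"turn":[0,0,0],"slide":[0.0008,-0.0014,0.115],"gripper":0}]' 60
```

```text
time_s: 20.88
tcp_pos: [0.4528, -0.015, 0.0864]
orientation: [0.752, 0.66, 0.001, 0.001]
wrist_force: [-2.7, -0.1, 13.7]
gripper_width: 0.0627
finger_force: 62.2
```

```bash
python3 -m pendant '[{"turn":[0,0,0],"slide":[0,0,-0.03],"gripper":0},{"turn":[0,0,0],"slide":[0,0,-0.07],"gripper":0},{"turn":[0,0,0],"slide":[0,0,-0.07],"gripper":0},{"turn":[0,0,0],"slide":[0,0,-0.07],"gripper":0}]' 60
```

```text
time_s: 21.38
tcp_pos: [0.4519, -0.0147, 0.1547]
orientation: [0.752, 0.66, 0.0, 0.0]
wrist_force: [-0.1, 0.2, -2.0]
gripper_width: 0.063
finger_force: 67.7
```

```bash
python3 -m pendant '[{"turn":[0,0,0],"slide":[-0.003,0.045,0],"gripper":0},{"turn":[0,0,0],"slide":[-0.006,0.09,0],"gripper":0},{"turn":[0,0,0],"slide":[-0.0084,0.1377,0],"gripper":0},{"turn":[0,0,0],"slide":[-0.0084,0.1377,0],"gripper":0},{"turn":[0,0,0],"slide":[-0.0084,0.1377,0.03],"gripper":0},{"turn":[0,0,0],"slide":[-0.0084,0.1377,0.055],"gripper":0},{"turn":[0,0,0],"slide":[-0.0084,0.1377,0.065],"gripper":0},{"turn":[0,0,0],"slide":[-0.0084,0.1377,0.069],"gripper":0},{"turn":[0,0,0],"slide":[-0.0084,0.1377,0.0705],"gripper":0},{"turn":[0,0,0],"slide":[-0.0084,0.1377,0.0705],"gripper":0}]' 60
python3 -m pendant '[{"turn":[0,0,0],"slide":[0,0,0.001],"gripper":0},{"turn":[0,0,0],"slide":[0,0,0.0015],"gripper":0},{"turn":[0,0,0],"slide":[0,0,0.0015],"gripper":0}]' 60
```

```text
time_s: 22.62
tcp_pos: [0.5878, -0.041, 0.0849]
orientation: [0.752, 0.66, 0.0, 0.0]
wrist_force: [0.0, -0.2, -1.7]
gripper_width: 0.0624
finger_force: 67.8
time_s: 23.0
tcp_pos: [0.5881, -0.0408, 0.0835]
orientation: [0.752, 0.66, 0.001, 0.0]
wrist_force: [-1.6, 1.9, 5.6]
gripper_width: 0.0624
finger_force: 68.5
```

```bash
python3 -m pendant '[{"turn":[0,0,0],"slide":[0,0,0.004],"gripper":0},{"turn":[0,0,0],"slide":[0,0,0.008],"gripper":0},{"turn":[0,0,0],"slide":[0,0,0.0125],"gripper":0},{"turn":[0,0,0],"slide":[0,0,0.0125],"gripper":0}]' 60
python3 -m pendant '[{"turn":[0,0,0],"slide":[0,0,0.0025],"gripper":0},{"turn":[0,0,0],"slide":[0,0,0.0035],"gripper":0},{"turn":[0,0,0],"slide":[0,0,0.0035],"gripper":0}]' 60
```

```text
time_s: 23.5
tcp_pos: [0.5889, -0.0412, 0.0714]
orientation: [0.752, 0.66, 0.001, 0.001]
wrist_force: [0.5, 0.9, 6.0]
gripper_width: 0.0626
finger_force: 68.6
time_s: 23.88
tcp_pos: [0.5889, -0.0412, 0.0682]
orientation: [0.752, 0.66, 0.001, 0.001]
wrist_force: [-0.4, 1.5, 10.1]
gripper_width: 0.0627
finger_force: 69.0
```

Force is moderate; 2.5 mm more, then release, back off and measure.

```bash
python3 -m pendant '[{"turn":[0,0,0],"slide":[0,0,0.0015],"gripper":0},{"turn":[0,0,0],"slide":[0,0,0.003],"gripper":0},{"turn":[0,0,0],"slide":[0,0,0.003],"gripper":0}]' 60
python3 -m pendant '[{"turn":[0,0,0],"slide":[0,0,0],"gripper":-0.7},{"turn":[0,0,0],"slide":[0,0,-0.001],"gripper":-0.8},{"turn":[0,0,0],"slide":[0,0,-0.003],"gripper":-0.8},{"turn":[0,0,0],"slide":[0,0,-0.03],"gripper":-0.8},{"turn":[0,0,0],"slide":[0,0,-0.075],"gripper":-0.5},{"turn":[0,0,0],"slide":[-0.05,-0.02,-0.085],"gripper":0},{"turn":[0,0,0],"slide":[-0.1,-0.04,-0.085],"gripper":0},{"turn":[0,0,0],"slide":[-0.1,-0.04,-0.085],"gripper":0},{"turn":[0,0,0],"slide":[-0.1,-0.04,-0.085],"gripper":0}]' 60
python3 b.py .588 -.041 .079 .105;python3 plane.py .588 -.041 .027 .032 .078 .1
python3 plane.py .588 -.041 .036 .041 .055 .078
python3 -c "
import cv2,numpy as np
f=np.load('wb.npy',allow_pickle=True).item()['s']['frame'];cv2.imwrite('pics/final.png',cv2.resize(f[:260,60:520],None,fx=1.7,fy=1.7))"
```

```text
time_s: 24.25
tcp_pos: [0.5889, -0.0413, 0.0652]
orientation: [0.752, 0.66, 0.001, 0.001]
wrist_force: [-0.6, 1.2, 10.6]
gripper_width: 0.0628
finger_force: 68.9
time_s: 25.38
tcp_pos: [0.535, -0.1349, 0.1489]
orientation: [0.752, 0.659, 0.0, -0.0]
wrist_force: [-0.0, 1.0, 0.4]
gripper_width: 0.0426
finger_force: 0.0
n 4469 z pct [0.081  0.0825 0.0837] deck z 0.0671
outer [ 0.5882 -0.0421] 0.0651 325 325
hole [ 0.5878 -0.0421] 0.0496 250 250
[ 0.535  -0.1349  0.1489]
ring [ 0.0023 -0.0013  0.0826] 2732
plate [ 0.0013 -0.0005  0.0743] 10673
ring [ 0.0031 -0.0012  0.0666] 2695
plate [ 0.0013 -0.0005  0.0743] 10673
```

View pics/final.png

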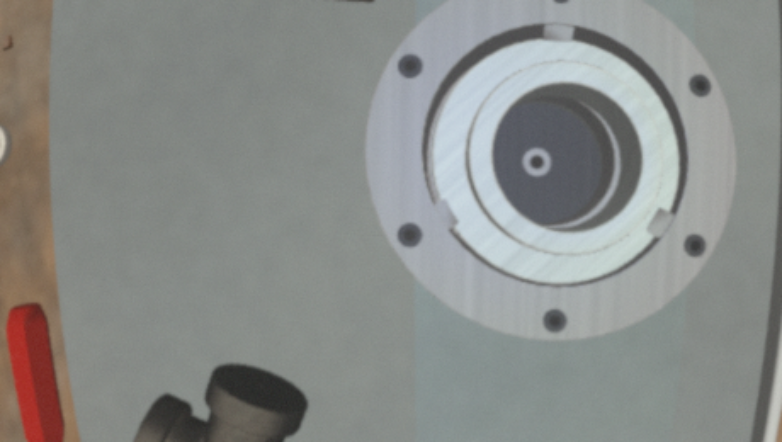

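The three catches at (559,32), (446,213) and (661,222) lie over the flange. The collar top is flat and 8.3 mm above the plate, against 8.5 mm expected.

```bash
python3 -c "
from bench import manip
print(manip.close_job())"
```

```text
the job is handed in; nothing more can be done
None
```

The spacer, bearing and cover were pressed in one after another and the stack is latched flat under the cover; all three catches are over the flange, the collar top measures 8.3 mm above the plate (8.5 expected), and the job was handed in at about 25 s of the 72 s (no verdict was returned).

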